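# Seat the proud vial and start the block heater

### The job

On the dry-block heater, the red-capped vial is standing proud of its well: push it gently down with the fingertips until it is fully seated, then press the green key all the way down to start the heater, let it come back up, and draw the hand clear. Do not touch the other vials or the orange and grey keys, do not pull the red vial up, and leave the tip rack, bottle and beaker where they are.

Things in the scene. Friction and masses are not known exactly. Their poses are not given: they have to be found in the camera images.
- heater: Fixed dry-block heater, cream, 180 (own x) by 310 (own y) mm, 70 high. Origin: centre of its underside, at bench height; z up. +y half: dark grey metal block, top 85 mm up, wells at own x -30 or 30, own y 40 or 100 mm. -y half: dark panel 70 mm up, keys at own x -50, 0 or 50, own y -112 mm. Which vial and which key is where varies.
- red_vial (a joint): How far the red-capped vial stands above its fully seated place, m: 0 = down on the floor of its well, positive = proud. It starts 12 to 22 mm proud, slides straight up and down against about 2.5 N of friction, stays where it is left, and stops hard at 0. It is glass: pressing with 40 N or more breaks it.
- red_cap: Red cap of that vial, 27 mm across, 16 mm high, fixed to the glass. Origin: centre of the cap's flat top, z up. Seated, the top is 117 mm above the bench, level with the other caps.
- green_key (a joint): Travel of the green start key, m: 0 = up, 0.005 = all the way down (straight down). A spring key: it begins to move at about 1.2 N, is fully down at about 4 N, and comes back up when let go.
- green_key_top (a point): Centre of the top face of the green key, 24 mm across, standing in a black collar 40 mm across; 91 mm above the bench when up, 9 mm above its collar.
- blue_cap: Blue cap of a fully seated vial, to be left alone; 27 mm across, 16 mm high. Origin: centre of its flat top, 117 mm above the bench. The vial slides up and out if pulled.
- yellow_cap: Yellow cap of a fully seated vial, to be left alone; 27 mm across, 16 mm high. Origin: centre of its flat top, 117 mm above the bench. The vial slides up and out if pulled.
- white_cap: White cap of a fully seated vial, to be left alone; 27 mm across, 16 mm high. Origin: centre of its flat top, 117 mm above the bench. The vial slides up and out if pulled.
- orange_key (a joint): Travel of the orange key, m: same key as the green one, to be left alone.
- orange_key_top (a point): Centre of the top face of the orange key, same size and height as the green one.
- grey_key (a joint): Travel of the grey key, m: same key as the green one, to be left alone.
- grey_key_top (a point): Centre of the top face of the grey key, same size and height as the green one.
- tip_rack: Loose white rack of yellow-green pipette tips, 85 by 120 mm, 59 mm high, beyond the heater. Origin: centre of its underside. A bystander.
- bottle: Loose amber bottle with blue cap, 64 mm across, 130 mm high, off the heater's +y end. Origin: centre of its underside. A bystander.
- beaker: Loose clear beaker, 70 mm across, 95 mm high, off the heater's -y end. Origin: centre of its underside. A bystander.

How it is judged:
By the outcome, as a careful person would: the job done as asked, in the order asked, and still so for the second after the job is handed in, with the robot touching nothing.
It also fails if it takes over 42 s, if anything falls off the work surface, if the arm or the gripper's body presses on something with over 40 N, if the wrist force passes 120 N, or if a joint passes its speed limit or range.

### The arm

A 7-joint arm with a two-finger parallel gripper is mounted at the origin on the work surface. World frame = base frame: x ahead of the robot, y to its left, z up, the work surface at z = 0. Lengths are in mm, angles in rad, forces in N, time in s.
With the tool pointing down it reaches from about 400 to 875 mm from the base axis. Payload 6.5 kg.
Tool frame: the origin (TCP) lies midway between the tips of the shut fingers; the grasp point (between the pads) lies 19 mm behind it (pinch_z is the distance from the TCP to the grasp point, in mm); z points along the fingers, y is the line along which they close (so a half turn about z gives the same grasp; the last joint's range is limited). The gripper opens to 85 mm and grips with 20 to 120 N. Pads are 22 mm wide; open, the fingers measure 114 mm over their backs; the gripper's body (76 mm by 85 mm) begins 54 mm behind the grasp point. The pads swing forward as they close: fully open they stand 13 mm farther back than shut.
Start: joints at [-0.066, 0.536, -0.004, 1.538, 0.003, 1.067, -0.071], TCP at [649.992, 0, 231.29] pointing down, gripper open.
Joint ranges: [-2.7, 2.7], [-0.37, 2.16], [-1.27, 1.26], [0.24, 2.4], [-1.31, 4.45], [0.19, 1.91], [-2.76, 2.76]. Speed limits (rad/s): [2.39, 2.39, 3.14, 3.14, 3.14, 3.14, 3.14].

### API

Orientations are given as a unit quaternion [w, x, y, z].
In Python, from plant import movep, move_straight, move_j, set_gripper, pause, solve_ik, sense, read_camera, MotionError, job_done, pinch_z gives the robot as it stands. The module is installed in compiled form; this text tells all that it offers. Calls block until the motion is done:
- movep(position, orientation): joint-space move of the TCP to a pose.
- move_straight(position, frame=None, vel=150): straight line of the TCP; frame=None keeps the orientation; vel is the mean speed in mm/s.
- move_j(angles): joint-space move.
- set_gripper(opening, squeeze=None): finger opening in mm; squeeze is the grip in N (None keeps the last); returns when the fingers have stopped.
- pause(seconds).
- solve_ik(position, orientation): joint angles nearest the present ones, or None.
- sense(): the state.
- read_camera(name): name is "scene" or "side" or "wrist"; returns a dict with "frame" (384x512x3 uint8, blue, green, red), "fx", "fy", "cx", "cy" (pixels), "k1" (the pictures are not rectified: a ray, as slopes to the right and down, at radius r is drawn at 1 + k1 r^2 times it, then the intrinsics apply), "R" (3x3) and "t" (3): a world point X has camera coordinates R X + t. Camera axes: x right, y down, z forward; pixel columns grow to the right and rows downward; lengths in mm; the calibration is good to about 2 mm. A picture is of the moment at which its call begins. There is no depth.
A pose or a line that the arm cannot do raises MotionError and nothing moves.
- job_done(): hands the job in; it is judged then, once.
The state is a dict: "time_s": time; "joint_pos": joint angles; "dq": joint speeds; "tau": joint torques, N m; "position": TCP position; "eef_rot": TCP orientation; "contact_force": force on the tool from outside, world axes, zero at the start; "ft_torque": the same for the moment, N m; "width": finger opening in mm; "grip_force": force on a finger pad.
Only numpy, scipy, OpenCV 4.12 (cv2) and the standard library are available. Lean on these libraries where they do the work, as an engineer would, in place of code of your own. Each camera call takes 0.05 s, during which the arm holds its last target. There are 200 camera calls.

## Working session

There is one attempt and no reset: what is moved stays moved. The work goes in short steps, each a Python script; the robot and the scene stay as the last script left them, time stands still between calls to the robot, and variables do not carry over. Pictures are saved under pics/ and viewed, at most 10 in all, crops included, and the job is handed in when it is done.

```bash
mkdir -p pics; cat > h.py <<'E'
import numpy as np, cv2
from plant import *
def und(c,u,v):
    p=np.array([(u-c["cx"])/c["fx"],(v-c["cy"])/c["fy"]]); q=p.copy()
    for _ in range(20): q=p/(1+c["k1"]*(q@q))
    return q
def ray(c,u,v):
    R=np.array(c["R"]);t=np.array(c["t"]);d=R.T@np.append(und(c,u,v),1)
    return -R.T@t,d/np.linalg.norm(d)
def onz(c,u,v,z):
    o,d=ray(c,u,v); return o+d*(z-o[2])/d[2]
def proj(c,X):
    x=np.array(c["R"])@X+np.array(c["t"]);p=x[:2]/x[2];p=p*(1+c["k1"]*(p@p))
    return np.array([c["fx"]*p[0]+c["cx"],c["fy"]*p[1]+c["cy"]])
E
python3 - <<'E'
from h import *
ims=[]
for n in("scene","side","wrist"):
    c=read_camera(n);cv2.imwrite(f"pics/{n}0.png",c["frame"]);o,d=ray(c,256,192);print(n,o.round(),d.round(2),c["fx"])
s=sense();print(s["time_s"],s["position"],s["eef_rot"],s["width"],pinch_z)
E
```

```text
scene [1301.  292.  762.] [-0.69 -0.26 -0.67] 378.87114828837645
side [ 417. -477.  756.] [ 0.21  0.6  -0.77] 386.2682553221765
wrist [649.  73. 373.] [ 0.01 -0.31 -0.95] 326.6806091315917
0.15 [ 6.49504452e+02 -9.93209663e-04  2.30593021e+02] [-4.57321465e-04  7.07098050e-01  7.07115174e-01 -5.18839260e-04] 85.37459305218201 18.700000000000003
```

View pics/scene0.png

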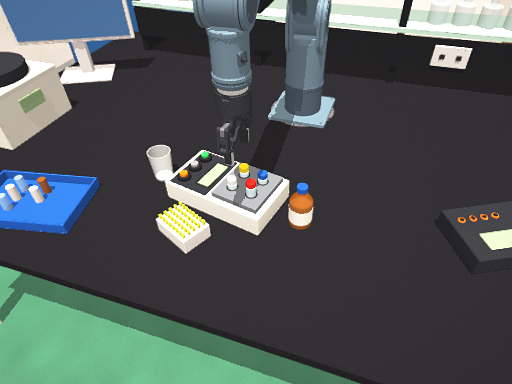

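View pics/side0.png

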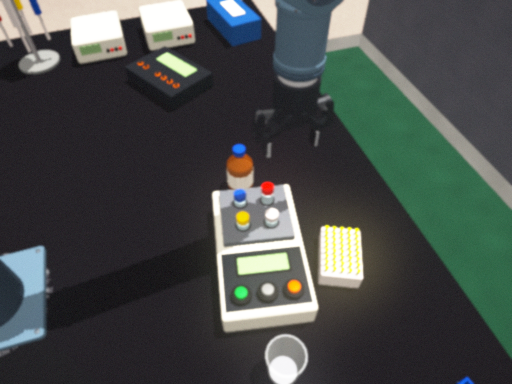

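View pics/wrist0.png

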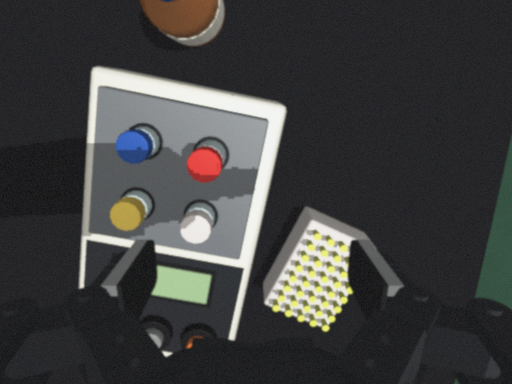

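The heater's +y end points toward the bottle. In the wrist picture blue is at (135,147), red (205,165), yellow (128,213) and white (196,229). In the side picture the green key is at (241,293), grey (268,290) and orange (294,287). Red stands on the far side (+y end), diagonal to yellow.

```bash
cat > m.py <<'E'
from h import *
def blob(img,seed,r=14,tol=None):
    # saturated-colour blob near the seed, hue like the seed's
    hsv=cv2.cvtColor(img,cv2.COLOR_BGR2HSV).astype(int);u,v=seed;h0=np.median(hsv[v-1:v+2,u-1:u+2,0])
    dh=np.abs(hsv[...,0]-h0);dh=np.minimum(dh,180-dh)
    m=((dh<10)&(hsv[...,1]>110)&(hsv[...,2]>60)).astype(np.uint8)
    n,l,st,ce=cv2.connectedComponentsWithStats(m)
    k=l[v,u];return ce[k],st[k]
def tri(rs):
    A=sum(np.eye(3)-np.outer(d,d) for o,d in rs);b=sum((np.eye(3)-np.outer(d,d))@o for o,d in rs);return np.linalg.solve(A,b)
E
python3 - <<'E'
from m import *
seeds={"scene":dict(red=(251,183),blue=(263,175),yellow=(244,169),green=(205,156),orange=(184,174)),
"side":dict(red=(267,187),blue=(240,195),yellow=(242,217),green=(241,293),orange=(294,287)),
"wrist":dict(red=(205,165),blue=(135,147),yellow=(128,213))}
R={}
for n,s in seeds.items():
    c=read_camera(n)
    for k,p in s.items():
        ce,st=blob(c["frame"],p);z={"green":89,"orange":89,"red":126}.get(k,109)
        R.setdefault(k,[]).append(ray(c,*ce));print(n,k,ce.round(1),st,onz(c,*ce,z).round(1))
for k,r in R.items(): print(k,tri(r).round(1), [np.linalg.norm(np.cross(tri(r)-o,d)).round(1) for o,d in r])
E
```

```text
scene red [250.4 182.9] [246 178  10  11  98] [615.3  15.5 126. ]
scene blue [262.1 174.3] [258 170  10  10  83] [553.6  25.9 109. ]
scene yellow [243.5 167.4] [239 163  10  10  87] [541.5 -32.9 109. ]
scene green [204.6 154.6] [201 152   8   6  42] [ 496.7 -174.9   89. ]
scene orange [183.5 173.1] [180 170   8   7  48] [ 594.1 -194.1   89. ]
side red [267.  187.1] [260 181  15  14 161] [613.   16.8 126. ]
side blue [239.3 194.9] [234 189  12  13 120] [554.2  28.6 109. ]
side yellow [242.5 217.4] [236 211  14  14 163] [542.6 -30.5 109. ]
side green [240.5 292.3] [234 286  14  14 157] [ 491.8 -177.7   89. ]
side orange [293.9 285.7] [289 281  11  11  99] [ 590.3 -197.    89. ]
wrist red [203.7 164.1] [186 147  37  36 992] [611.9  15.5 126. ]
wrist blue [133.1 145.9] [115 129  37  35 966] [552.2  26.9 109. ]
wrist yellow [126.7 213.5] [110 197  34  34 875] [540.4 -32.4 109. ]
red [612.9  15.7 125.7] [np.float64(1.5), np.float64(1.1), np.float64(1.1)]
blue [553.7  26.9 110.4] [np.float64(1.2), np.float64(0.5), np.float64(1.0)]
yellow [542.  -31.9 110.5] [np.float64(0.9), np.float64(0.4), np.float64(1.0)]
green [ 492.5 -176.7   85.9] [np.float64(0.5), np.float64(0.5)]
orange [ 591.1 -196.    86.2] [np.float64(0.2), np.float64(0.2)]
```

Red, blue, yellow, green and orange fit the 60 mm and 100 mm spacings at a yaw of about −11°, and the red cap top is about 133 mm up. Now shut the fingers, go above the cap and press down under force watch.

```bash
cat > press.py <<'E'
from h import *
def press(xy,z0,zmin,flim,zfine,coarse=2.0):
    """step down until the upward force passes flim; returns log"""
    z=z0;log=[];move_straight([*xy,z]);pause(.2);f0=sense()["contact_force"][2]
    while z>zmin:
        z-=coarse if z>zfine else .5
        move_straight([*xy,z],vel=20);s=sense();f=s["contact_force"][2]-f0
        log.append((round(z,1),round(s["position"][2],1),round(f,1)))
        if f>flim: break
    return log
E
python3 - <<'E'
from press import *
set_gripper(0)
q=[0,.70711,.70711,0]
movep([612.9,15.7,190],q)
print(sense()["time_s"])
print(press((612.9,15.7),143,114,10,119.5)); s=sense();print(s["time_s"],s["position"],s["contact_force"],s["width"])
c=read_camera("side");cv2.imwrite("pics/side1.png",cv2.resize(c["frame"][130:350,180:400],None,fx=2.5,fy=2.5))
E
```

```text
1.4083
[(141.0, np.float64(141.2), np.float64(-0.8)), (139.0, np.float64(138.8), np.float64(0.1)), (137.0, np.float64(136.8), np.float64(-1.0)), (135.0, np.float64(134.8), np.float64(-0.0)), (133.0, np.float64(132.9), np.float64(-0.2)), (131.0, np.float64(130.9), np.float64(-0.5)), (129.0, np.float64(128.9), np.float64(-0.6)), (127.0, np.float64(126.8), np.float64(-0.7)), (125.0, np.float64(124.8), np.float64(-0.7)), (123.0, np.float64(122.8), np.float64(-1.0)), (121.0, np.float64(120.8), np.float64(-0.3)), (119.0, np.float64(118.8), np.float64(-0.3)), (118.5, np.float64(118.4), np.float64(-0.3)), (118.0, np.float64(118.0), np.float64(1.4)), (117.5, np.float64(117.5), np.float64(1.4)), (117.0, np.float64(117.1), np.float64(4.4)), (116.5, np.float64(117.1), np.float64(7.6)), (116.0, np.float64(117.0), np.float64(10.1))]
6.575 [613.12904044  15.72818664 117.0461829 ] [-3.1593743  -0.33726831 10.47453031] -0.06940290161073952
```

View pics/side1.png

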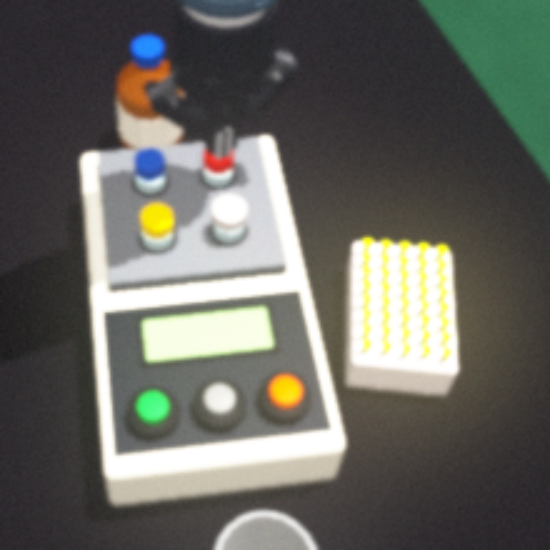

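The shut fingertips stand on the red cap, and it now looks level with blue. The force rises hard at z=117. Lift and check its height.

```bash
python3 - <<'E'
from m import *
move_straight([612.9,15.7,123],vel=30);move_straight([612.9,15.7,190])
movep([492.5,-176.7,180],[0,.70711,.70711,0])
for n,s in {"side":dict(red=(267,193),blue=(240,195),yellow=(242,217)),"scene":dict(red=(250,186),blue=(263,175),yellow=(244,169))}.items():
    c=read_camera(n)
    cv2.imwrite(f"pics/{n}2.png",cv2.resize(c["frame"][130:350,150:370],None,fx=2.5,fy=2.5))
    for k,p in s.items():
        try: ce,st=blob(c["frame"],p);print(n,k,ce.round(1),st[4],onz(c,*ce,109).round(1),proj(c,np.array([612.9,15.7,109])).round(1))
        except Exception as e: print(e)
print(sense()["time_s"],sense()["contact_force"])
E
```

```text
side red [268.9 192.1] 77 [617.3  15.5 109. ] [267.  192.5]
side blue [255.5 192.5] 195254 [589.4  23.5 109. ] [267.  192.5]
side yellow [255.5 192.5] 195254 [589.4  23.5 109. ] [267.  192.5]
scene red [250.5 187.1] 93 [612.5  14.2 109. ] [251.  187.3]
scene blue [262.2 174.2] 85 [553.1  25.8 109. ] [251.  187.3]
scene yellow [243.5 167.5] 86 [541.6 -32.7 109. ] [251.  187.3]
8.6167 [0.04450506 0.16360272 0.33310656]
```

View pics/side2.png

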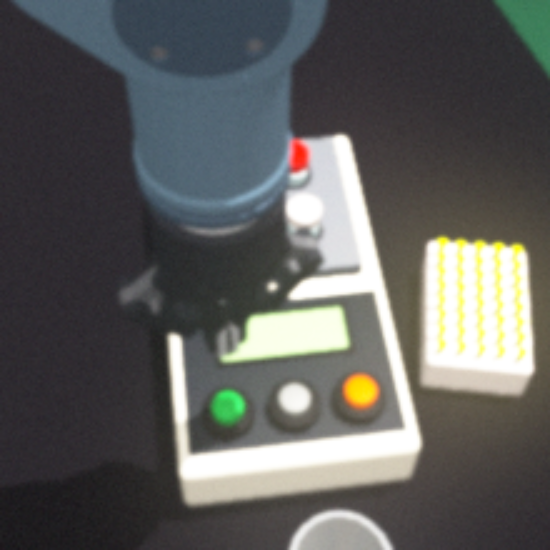

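The picture shows the hand above the panel and the red cap level with its neighbours. It is seated: the scene view has it at row 187.1, against 187.3 predicted. Next, the green key.

```bash
python3 - <<'E'
from press import *
xy=(492.5,-176.7)
print(press(xy,96,83.5,9,92,1.0)); s=sense();print(s["time_s"],s["position"],s["contact_force"])
c=read_camera("side");cv2.imwrite("pics/side3.png",cv2.resize(c["frame"][200:350,180:380],None,fx=3,fy=3))
pause(.3)
move_straight([*xy,95],vel=30);move_straight([*xy,200]);movep([650,0,260],[0,.70711,.70711,0]);pause(.5)
c=read_camera("side");cv2.imwrite("pics/side4.png",cv2.resize(c["frame"][130:380,180:400],None,fx=2.3,fy=2.3))
print(sense()["time_s"],sense()["contact_force"])
from m import blob
ce,st=blob(c["frame"],(241,293));print(ce,st)
for p in((267,193),(240,195)):print(blob(c["frame"],p))
E
```

```text
[(95.0, np.float64(95.2), np.float64(-0.9)), (94.0, np.float64(93.9), np.float64(-0.5)), (93.0, np.float64(92.9), np.float64(-0.3)), (92.0, np.float64(91.9), np.float64(-1.5)), (91.5, np.float64(91.5), np.float64(-0.1)), (91.0, np.float64(91.1), np.float64(0.7)), (90.5, np.float64(90.6), np.float64(0.9)), (90.0, np.float64(90.0), np.float64(0.2)), (89.5, np.float64(89.5), np.float64(1.6)), (89.0, np.float64(89.0), np.float64(2.2)), (88.5, np.float64(88.5), np.float64(2.3)), (88.0, np.float64(88.0), np.float64(1.5)), (87.5, np.float64(87.5), np.float64(1.9)), (87.0, np.float64(87.0), np.float64(2.2)), (86.5, np.float64(86.5), np.float64(3.0)), (86.0, np.float64(86.1), np.float64(3.6)), (85.5, np.float64(86.0), np.float64(9.1))]
13.775 [ 492.61757401 -176.73528902   86.0044754 ] [-1.27732121  0.43167592  9.61983409]
16.9583 [-0.11087065 -0.25933927 -0.24782963]
[240.57692308 292.30128205] [234 286  14  14 156]
(array([266.95138889, 191.55555556]), array([261, 185,  13,  14, 144], dtype=int32))
(array([239.3442623 , 194.79508197]), array([234, 189,  12,  13, 122], dtype=int32))
```

View pics/side3.png

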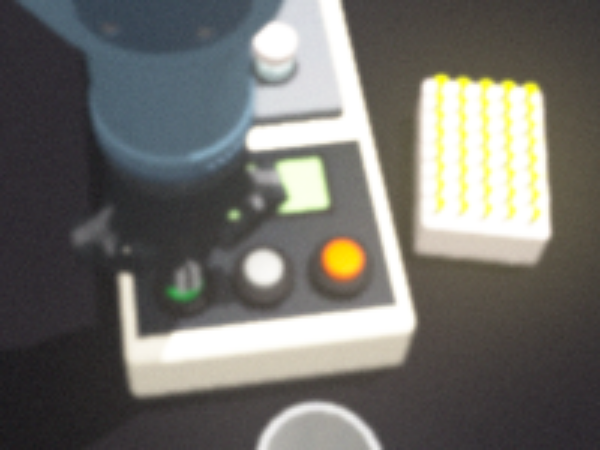

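View pics/side4.png

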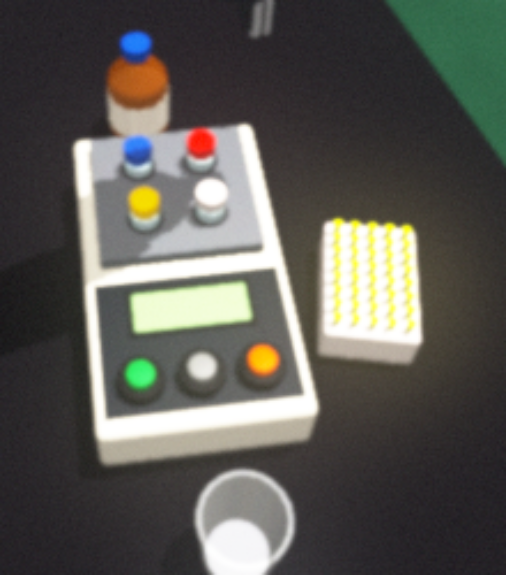

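The fingers pressed green to a hard stop at 86.0 mm, and now the key is back up at (240.6, 292.3), where it started. The others look unmoved. One last check of the red cap's height against blue and yellow.

```bash
python3 - <<'E'
from m import *
S={"scene":dict(red=(250,187),blue=(262,174),yellow=(243,167)),"side":dict(red=(267,192),blue=(239,195),yellow=(242,217))}
R={}
for n,s in S.items():
    c=read_camera(n)
    for k,p in s.items(): R.setdefault(k,[]).append(ray(c,*blob(c["frame"],p)[0]))
for k,r in R.items(): print(k,tri(r).round(1))
E
```

```text
red [613.4  15.4 111.3]
blue [554.3  26.9 110.5]
yellow [542.5 -32.  110.4]
```

```bash
python3 -c "
from plant import *
print(job_done())"
```

```text
the job is handed in; nothing more can be done
None
```

I seated the red vial (hard stop at 117 mm under about 10 N), then pressed the green key fully down to 86 mm. The key came back up, I drew the hand clear, and handed the job in at about 17 s.

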